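# Turn over a wear plate with a flat lifter

## Task

The bronze wear plate on the low bed of the green turning block must be turned over without the gripper or arm touching it. Pick up the orange-handled lifter, feel with its blade along the bench for the slot in the bed hidden under the plate's near edge, slide it well under the plate without forcing it, and tip the plate up and over the step so that it lies flat on the black rubber deck, red-marked underside up. Then lay the lifter back flat on its blue mat, and leave the box, the can and the guide pin where they are.

Things in the scene. Friction and masses are not known exactly. Their poses are not given: they have to be found in the camera images.
- block: Green turning block fixed to the bench. Origin on the bench (z = 0) at the foot of the step face, midway across; x = direction of turning (roughly away from the robot), z up. Low aluminium bed: x -108 to 0 mm, top 8 mm above the bench, between green guide cheeks (12 mm high) at 50 to 92 mm either side. At x = 0 an upright step up to the deck. In front of the bed is bare bench.
- bed_edge (a point): Foot of the bed's upright near face (8 mm high), midway across, on the bench, block x = -108 mm. A slot 30 mm wide, open above, cut down to the bench, runs along x through the bed from this face to the step. Its middle is 0 to 20 mm left or right of this point, differs each time, is not reported and is hidden by the plate: feel for it. A blade that misses stops against the face.
- deck (a point): Middle of the deck's top. Deck: block x 0 to 140 mm, 184 mm wide, black rubber top 20 mm above the bench (12 mm above the bed); a stop lip 10 mm thick, 32 mm high closes its far end.
- plate: Loose bronze plate, 100 x 80 x 8 mm, 0.4 to 0.63 kg; black plugs on the face that starts up, red marks under. Origin: centre of the red face; x along its length (along block x), z to the plug face. Lies on the bed over the slot, far edge 1 to 6 mm from the step, near edge 2 to 7 mm inside the bed's near face. Raised, it pivots in the foot of the step; past upright it falls onto the deck.
- lifter: Lifter, loose, 0.18 kg: flat steel blade 140 x 24 x 2.5 mm with an orange handle above its rear half. Origin at the centre of the blade's underside; x towards the free front edge, z up. Handle: 70 long (x -70 to 0), 24 wide, from 21.5 to 47.5 mm above the blade's underside, on a 10 mm wide web; grip it across y from above, best at x = -35. It lies flat on the mat, blade down.
- lifter_tip (a point): Middle of the blade's front lower edge, 70 mm ahead of the lifter's origin.
- mat: Blue mat of the lifter, fixed, 200 x 110 x 3 mm, origin at the centre of its underside on the bench, x along its length.
- parts_box: Bystander: open orange box, 140 x 100 x 60 mm, origin at the centre of its underside.
- can: Bystander: red can, 66 mm in diameter, 110 mm high, standing, origin at the centre of its underside.
- guide_pin: Bystander: steel guide pin standing on its 64 mm flange, 115 mm high, origin at the centre of its underside.

How it is judged:
On the way, in this order (a step that is already met when the one before it is completed fails the run):
1. the blade's front edge is at least 20 mm under the plate, with the plate still flat (x of lifter_tip in the frame of plate between -0.03 and 0.05 m and y of lifter_tip in the frame of plate between -0.04 and 0.04 m and z of lifter_tip in the frame of plate between -0.02 and 0.001 m and angle between plate's own z axis and vertical below 0.08 rad), for 0.05 s.
2. the plate is tipped up more than 35 degrees, borne by the lifter (angle between plate's own z axis and vertical between 0.61 and 1.6 rad and contact force between lifter and plate above 0.2 N), for 0.1 s.
At the end, for the whole second after the job is handed in: Plate still and flat (0.1 rad) on the rubber deck, red marks up, its centre 10 to 100 mm beyond the step and within 45 mm of the deck's midline; lifter flat (0.06 rad), blade down, still, on its mat, its centre within 60 mm along and 45 mm across of the mat's centre (angle between plate's own z axis and vertical above 3.04 rad and x of plate in the frame of block between 0.01 and 0.1 m and y of plate in the frame of block between -0.045 and 0.045 m and height (world z) of plate between 0.024 and 0.032 m and linear speed of each of plate, lifter below 0.02 m/s and angle between lifter's own z axis and vertical below 0.06 rad and x of lifter in the frame of mat between -0.06 and 0.06 m and y of lifter in the frame of mat between -0.045 and 0.045 m and height (world z) of lifter below 0.007 m); the robot touches nothing.
It fails at once if the gripper or arm touches the plate (contact force between any of the fingers, the arm and plate above 0.5 N).
It fails at once if the box, the can or the guide pin is moved more than 20 mm (distance of any of parts_box, can, guide_pin from where it was at the start of the episode above 0.02 m).
It fails at once if the lifter is forced against the block (over 30 N) (contact force between lifter and block above 30 N).
It fails at once if the lifter is forced against the plate (over 30 N) (contact force between lifter and plate above 30 N).
It also fails if it takes over 70 s, if anything falls off the work surface, if the arm or the gripper's body presses on something with over 40 N, if the wrist force passes 120 N, or if a joint passes its speed limit or range.

## Robot

A 7-joint arm with a two-finger parallel gripper is mounted at the origin on the work surface. World frame = base frame: x ahead of the robot, y to its left, z up, the work surface at z = 0. Lengths are in m, angles in rad, forces in N, time in s.
With the tool pointing down it reaches from about 0.425 to 0.925 m from the base axis. Payload 6.8 kg.
Tool frame: the origin (TCP) lies at the very end of the fingers, on their centre line; the grasp point (between the pads) lies 19 mm behind it; z points along the fingers, y is the line along which they close (so a half turn about z gives the same grasp; the last joint's range is limited). The gripper opens to 85 mm and grips with 20 to 120 N. Pads are 22 mm wide; open, the fingers measure 114 mm over their backs; the gripper's body (76 mm by 85 mm) begins 54 mm behind the grasp point. The pads swing forward as they close: fully open they stand 13 mm farther back than shut.
Start: joints at [1.108, 0.477, 0.022, 1.555, -0.011, 1.109, -0.083], TCP at [0.235, -0.633, 0.231] pointing down, gripper open.
Joint ranges: [-2.96, 2.96], [-0.34, 2.1], [-1.41, 1.46], [0.24, 2.44], [-1.37, 4.51], [0.17, 1.92], [-2.96, 2.96]. Speed limits (rad/s): [2.39, 2.39, 3.14, 3.14, 3.14, 3.14, 3.14].

## Interface

Orientations are given as a rotation vector (axis times angle).
In Python, from bench import get_obs, grab_frame, hand_in gives the robot as it stands.
- The arm moves only by the tool drive_tool, never from a script. Its argument "rows" is a list of rows, each an object with "offset": the shift along the tool's x, y, z as a fraction of full scale, a list of three; "rotation": the turn, a rotation vector about the tool's x, y, z as a fraction of full scale, a list of three; "claw": the opening, from 0 (shut) to 1 (fully open). In form: [{"offset": [tx, ty, tz], "rotation": [wx, wy, wz], "claw": claw}, ...]. A call has 1 to 20 rows; each row is the pose to reach, as a shift and turn from the pose commanded when the call began, along the tool's axes at that moment; what a row does not reach only later rows make up. Full scale, the value 1, is 0.15 m for a shift and 2 rad for a turn. A row lasts 1/12 s, in which the tool goes at most 41.7 mm and 7.16 degrees, less where a joint would pass 70% of its speed; a pose out of reach is approached as far as the arm can. A call with a number of a shift or a turn outside -1 to 1 is refused whole. A call with a gripper value outside its range is refused whole. The fingers move at their own pace and stop on an object; "force" is the grip in N (left out, the last holds). Time passes only in rows, so rows that repeat a pose let the fingers close. It gives the time, the measured TCP pose, the force, the opening and the grip force at its end, in the units of the state.
- get_obs(): the state, without advancing time (a new reading comes with each control period).
- grab_frame(name): name is "scene" or "top"; returns a dict with "frame" (400x640x3 uint8, red, green, blue), "z_map" (400x640 float32, m along the optical axis (not along the pixel's ray), 0 where there is no reading), "vfov" (degrees; the focal length in pixels is half the picture's height over the tangent of half this angle, whatever the lens; pixels are square), "cx", "cy" (the principal point, pixels), "D" ([k1, k2, p1, p2, k3] as OpenCV has them; the pictures are not rectified), "R" (3x3) and "t" (3): a world point X has camera coordinates R X + t. Camera axes: x right, y down, z forward; pixel columns grow to the right and rows downward; lengths in m; the calibration is good to about 2 mm. A picture is of the moment at which its call begins.
- hand_in(): hands the job in; it is judged then, once.
The state is a dict: "clock": time; "joints": joint angles; "qvel": joint speeds; "tau": joint torques, N m; "tcp_pos": TCP position; "orientation": TCP orientation; "contact_force": force on the tool from outside, world axes, zero at the start; "moment": the same for the moment, N m; "grip_width": finger opening in m; "gripper_force": force on a finger pad.
Only numpy, scipy, OpenCV 4.12 (cv2) and the standard library are available. Lean on these libraries where they do the work, as an engineer would, in place of code of your own. Each camera call takes 0.05 s, during which the arm holds its last target. There are 200 camera calls.

## Working session

There is one attempt and no reset: what is moved stays moved. The work goes in short steps, Python scripts to look and compute and a tool call to move; the robot and the scene stay as the last step left them, time stands still between calls to the robot, and variables do not carry over. Pictures are saved under pics/ and viewed, at most 10 in all, crops included, and the job is handed in when it is done.

Besides the shell and the picture viewer there is one more tool, called after "Request:" as name(argument=value, ...) on one line, values as JSON. drive_tool: Moves the arm, as the interface text tells. Its arguments: {"type":"object","properties":{"rows":{"type":"array","items":{"type":"object","properties":{"offset":{"type":"array","items":{"type":"number"}},"rotation":{"type":"array","items":{"type":"number"}},"claw":{"type":"number"}}}},"force":{"type":"number"}},"required":["rows"]}

```bash
mkdir -p pics; ls; python3 - <<'E'
from bench import get_obs, grab_frame
import cv2,numpy as np
o=get_obs();print({k:np.round(v,3).tolist() for k,v in o.items()})
for n in("scene","top"):
    f=grab_frame(n);cv2.imwrite(f"pics/{n}0.png",f["frame"][:,:,::-1]);np.savez(f"pics/{n}0.npz",**f)
    print(n,f["vfov"],f["cx"],f["cy"],f["D"],f["R"],f["t"],(f["z_map"]>0).mean())
E
```

```text
pics
{'clock': 0.0, 'joints': [1.108, 0.478, 0.022, 1.556, -0.011, 1.109, -0.083], 'qvel': [-0.002, 0.001, 0.0, 0.0, 0.002, -0.001, 0.0], 'tau': [-0.0, -59.645, 1.607, -28.12, 0.012, 0.009, -0.0], 'tcp_pos': [0.234, -0.632, 0.23], 'orientation': [-3.091, -0.554, 0.001], 'contact_force': [0.371, -0.792, -0.117], 'moment': [0.006, -0.032, -0.045], 'gripper_force': 0.0, 'grip_width': 0.085}
scene 54.834047963784215 315.38411794757553 196.67770034180137 [-0.04680835  0.          0.          0.          0.        ] [[-0.538686    0.84229414  0.01892034]
 [ 0.66468752  0.43868325 -0.60477062]
 [-0.51769479 -0.31320535 -0.79617493]] [ 0.30398722 -0.35939092  1.35184789] 0.99608984375
top 44.724247350629064 314.7082865510985 198.5432631675629 [-0.15222282  0.          0.          0.          0.        ] [[ 6.47891208e-03 -9.99979008e-01  8.62864363e-05]
 [-9.81857688e-01 -6.37785583e-03 -1.89512013e-01]
 [ 1.89508585e-01  1.14311067e-03 -9.81878399e-01]] [-0.00498759  0.57910652  1.19589741] 0.996078125
```

View pics/scene0.png

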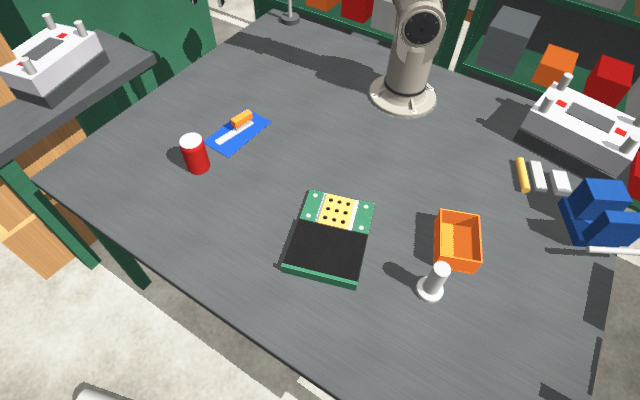

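View pics/top0.png

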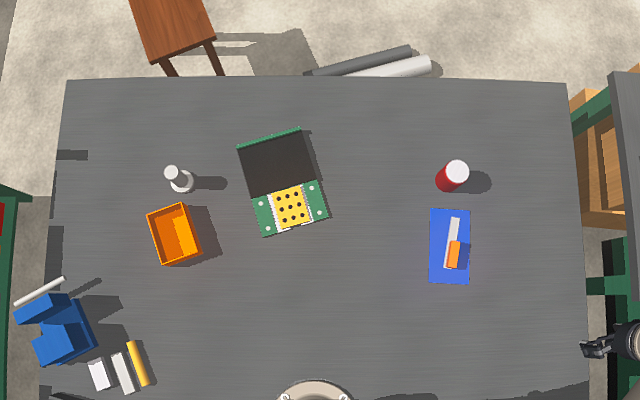

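The scene view shows the plate on the bed at about (338,210), the deck at (325,250) and the lifter on the mat at (238,130). In the top view the plate is at (291,207), the lifter at (453,243), the can at (452,175), the box at (175,233) and the pin at (178,178). Next I'll enlarge these areas.

```bash
cat > h.py <<'E'
import numpy as np,cv2
def load(n): return np.load(f"pics/{n}.npz")
def K(f):
    fl=200/np.tan(np.radians(float(f["vfov"]))/2);return np.array([[fl,0,float(f["cx"])],[0,fl,float(f["cy"])],[0,0,1]])
def ray(f,uv):
    n=cv2.undistortPoints(np.array([[uv]],float),K(f),f["D"])[0,0];d=f["R"].T@np.r_[n,1];return -f["R"].T@f["t"],d
def atz(f,uv,z):
    c,d=ray(f,uv);return c+d*(z-c[2])/d[2]
def dep(f,uv):
    c,d=ray(f,uv);return c+d*f["z_map"][int(round(uv[1])),int(round(uv[0]))]
def tri(fs,uvs):
    A=0;b=0
    for f,u in zip(fs,uvs):
        c,d=ray(f,u);d=d/np.linalg.norm(d);P=np.eye(3)-np.outer(d,d);A=A+P;b=b+P@c
    return np.linalg.solve(A,b)
def proj(f,X): return cv2.projectPoints(np.array(X,float).reshape(-1,3),cv2.Rodrigues(f["R"])[0],f["t"],K(f),f["D"])[0][:,0]
E
python3 - <<'E'
import cv2,numpy as np
def crop(n,x,y,w,h,s):
    im=cv2.imread(f"pics/{n}.png")[y:y+h,x:x+w];im=cv2.resize(im,None,fx=s,fy=s,interpolation=cv2.INTER_CUBIC)
    for i in range(0,w,10): cv2.putText(im,str(x+i),(i*s,8),0,.28,(255,255,255),1);cv2.line(im,(i*s,10),(i*s,14),(255,255,255),1)
    for i in range(0,h,10): cv2.putText(im,str(y+i),(0,i*s+3),0,.28,(255,255,255),1)
    return im
a=crop("top0",230,120,110,120,5);b=crop("top0",420,200,50,100,5)
c=np.zeros((600,800,3),np.uint8);c[:,:550]=a;c[:500,550:800]=b;cv2.imwrite("pics/c1.png",c)
a=crop("scene0",275,185,110,110,5);b=crop("scene0",200,105,80,55,5)
c=np.zeros((600,800,3),np.uint8)
c[:550,:550]=a;cv2.imwrite("pics/c2.png",c)
b=crop("scene0",200,100,80,60,8)
cv2.imwrite("pics/c3.png",b)
E
```

```text
(no output)
```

View pics/c1.png

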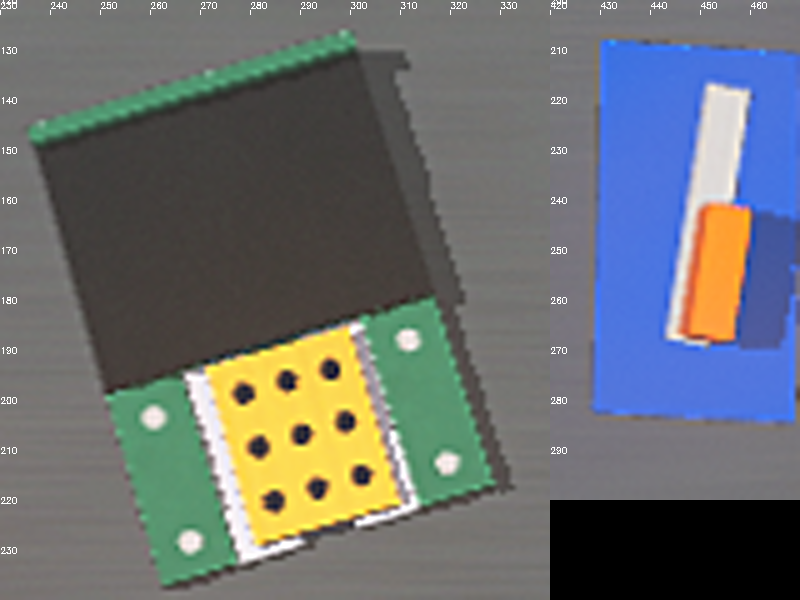

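View pics/c2.png

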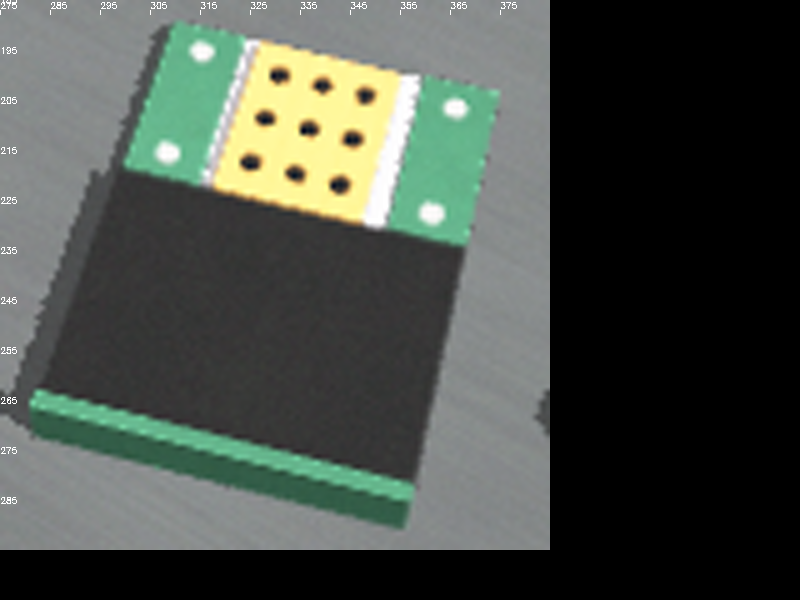

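View pics/c3.png

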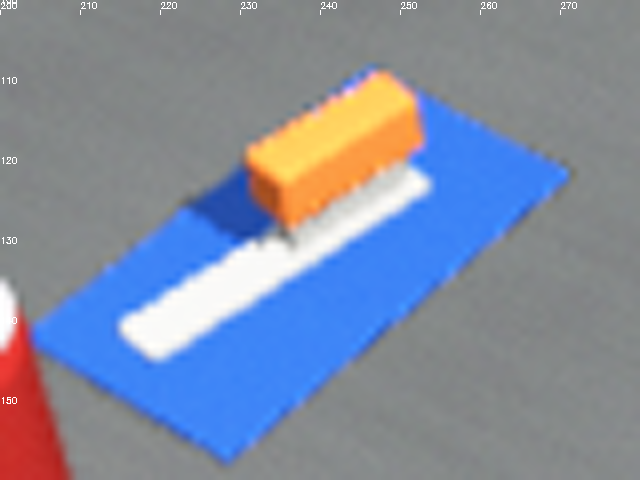

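In the top crop the block's deck front corners are at (251,198) and (317,180), and the cheeks' near corners at (262,237) and (328,217). The plate corners are at (271,193), (299,185), (311,220) and (281,229). The bed's near rim is dark from about u=290 to 301, which is probably the slot. The lifter tip is at (456,217) and its handle top runs from (455,241) to (449,267).

```bash
python3 - <<'E'
from h import *
from scipy.optimize import least_squares
T,S=load("top0"),load("scene0")
def ct(x,y,ox=230,oy=120): return ((x+.5)/5-.5+ox,(y+.5)/5-.5+oy)
cb=lambda x,y: ct(x-550,y,420,200)
cs=lambda x,y: ct(x,y,275,185)
c8=lambda x,y: ((x+.5)/8-.5+200,(y+.5)/8-.5+100)
def fit(name,L,x0,zfree=True):
    def X(p,q): 
        c,s=np.cos(p[2]),np.sin(p[2]);return np.array([p[0]+c*q[0]-s*q[1],p[1]+s*q[0]+c*q[1],q[2]+p[3]])
    def r(p): return np.concatenate([proj(f,X(p,q))[0]-u for f,q,u in L]+([] if zfree else [[p[3]*1e5]]))
    s=least_squares(r,list(x0)+[0.],loss="soft_l1");n=len(L)*2
    print(name,np.round(s.x,4),"res",np.round(r(s.x)[:n].reshape(-1,2),1).tolist());return s.x
a=atz(T,ct(105,393),.02);b=atz(T,ct(435,298),.02);print(a,b)
d=a-b;yaw=np.arctan2(-d[0],d[1]);m=(a+b)/2
L=[(T,(0,.092,.02),ct(105,393)),(T,(0,-.092,.02),ct(435,298)),(T,(-.108,.092,.006),ct(163,586)),(T,(-.108,-.092,.006),ct(494,487)),
(S,(0,-.092,.02),cs(123,170)),(S,(0,.092,.02),cs(467,244)),(S,(-.108,-.092,.012),cs(175,22)),(S,(-.108,.092,.012),cs(500,92))]
for z in(1,0): B=fit("block",L,[m[0],m[1],yaw],z)
L=[(T,(.05,.04,.016),ct(207,368)),(T,(.05,-.04,.016),ct(348,324)),(T,(-.05,-.04,.016),ct(406,503)),(T,(-.05,.04,.016),ct(258,547)),
(S,(-.05,-.04,.016),cs(258,38)),(S,(-.05,.04,.016),cs(402,72)),(S,(.05,-.04,.016),cs(212,187)),(S,(.05,.04,.016),cs(365,222))]
for z in(1,0):P=fit("plate",L,[m[0]-.05,m[1],yaw],z)
L=[(T,(.07,.012,.0055),cb(706,84)),(T,(.07,-.012,.0055),cb(750,91)),(T,(-.07,.012,.0055),cb(667,339)),(T,(0,.012,.0505),cb(703,203)),(T,(0,-.012,.0505),cb(751,207)),
(S,(.07,.012,.0055),c8(160,362)),(S,(.07,-.012,.0055),c8(118,325)),(S,(-.07,.012,.0055),c8(431,187)),
(S,(0,.012,.0505),c8(285,181)),(S,(0,-.012,.0505),c8(246,150)),(S,(-.07,.012,.0505),c8(420,104)),(S,(-.07,-.012,.0505),c8(380,70))]
q=atz(T,cb(705,220),.02)
for z in(1,0):LF=fit("lifter",L,[q[0],q[1],-.1],z)
L=[(T,(.1,.055,.003),cb(600,40)),(T,(-.1,.055,.003),cb(594,411)),(S,(.1,-.055,.003),c8(30,327)),(S,(.1,.055,.003),c8(230,464)),(S,(-.1,.055,.003),c8(570,172)),(S,(-.1,-.055,.003),c8(372,65))]
M=fit("mat",L,[q[0],q[1],0],0)
# slot edges
c,s=np.cos(B[2]),np.sin(B[2])
def tob(X): d=X[:2]-B[:2];return np.array([c*d[0]+s*d[1],-s*d[0]+c*d[1]])
print("plate in block",tob(P[:2]),P[2]-B[2])
for u in((302,541),(355,524)): print("rim",tob(atz(T,ct(*u),.008)[:2]))
for n,u in(("can",(457,168,.11)),("pin",(182,186,.01)),("box",(175,233,.03))): print(n,atz(T,u[:2],u[2]))
np.savez("fit.npz",B=B,P=P,L=LF,M=M)
E
```

```text
[0.58577698 0.1690434  0.02      ] [ 0.63856829 -0.00589795  0.02      ]
block [ 0.6135  0.0835  0.3089 -0.0045] res [[-0.6, 0.4], [-0.6, -0.7], [-0.3, 1.0], [-0.4, 0.4], [-0.9, -0.6], [-0.5, 0.7], [-0.4, -0.3], [-0.5, 0.1]]
block [ 0.6142  0.0837  0.3074 -0.    ] res [[-0.9, -0.2], [-0.7, -1.3], [-0.7, 0.5], [-0.5, -0.1], [-1.0, -1.4], [-0.3, 0.0], [-0.3, -1.1], [-0.2, -0.6]]
plate [ 0.5644  0.0645  0.308  -0.002 ] res [[-0.8, 0.3], [-0.4, 0.4], [-0.9, -0.0], [-0.4, 0.1], [-0.4, 0.3], [-0.8, -0.2], [-0.5, -0.3], [-1.1, -0.3]]
plate [ 0.5647  0.0648  0.3084 -0.    ] res [[-1.0, 0.1], [-0.5, 0.2], [-1.0, -0.2], [-0.5, -0.1], [-0.3, 0.0], [-0.7, -0.5], [-0.4, -0.6], [-1.0, -0.6]]
lifter [ 0.4717 -0.3653 -0.1996 -0.0034] res [[-0.5, 0.0], [-0.8, 0.4], [-1.0, 0.1], [0.6, -0.2], [-0.0, 0.8], [-0.8, -0.4], [-0.2, 0.3], [0.1, -0.3], [-0.6, 0.3], [-0.6, 0.5], [-0.0, -0.7], [0.1, -0.0]]
lifter [ 0.4723 -0.3639 -0.2005 -0.    ] res [[-0.7, -0.4], [-0.9, -0.0], [-1.2, -0.2], [0.4, -0.6], [-0.2, 0.4], [-0.7, -0.9], [-0.2, -0.2], [0.3, -0.8], [-0.6, -0.3], [-0.6, -0.1], [0.1, -1.3], [0.2, -0.6]]
mat [ 0.4637 -0.359  -0.0585 -0.    ] res [[-0.5, -0.1], [-1.3, 0.4], [-1.1, 0.5], [-0.4, -1.1], [0.1, -0.5], [-0.3, -0.4]]
plate in block [-0.05290516 -0.00308718] 0.0009709626165664287
rim [-0.10626626  0.01269934]
rim [-0.10588121 -0.01673741]
can [ 0.6494786  -0.36014205  0.11      ]
pin [0.62021693 0.35923139 0.01      ]
box [0.48945306 0.36521068 0.03      ]
```

The fits agree to under 1 px. The slot is at block y of about -2 mm, to be confirmed by feel.

Plan:
- Grip the handle at lifter x = -20.
- Insert the blade flat, about 35 mm.
- Move the tip along an arc with the blade level, then push the plate past upright.

```bash
cat >> h.py <<'E'
from scipy.spatial.transform import Rotation as Ro
from bench import get_obs
F=np.load("fit.npz") if __import__("os").path.exists("fit.npz") else None
def goal(p,yaw,pitch=0):
    """fractions from present pose to TCP p, tool x at yaw, pitched nose-down by pitch"""
    o=get_obs();R=Ro.from_rotvec(o["orientation"])
    G=Ro.from_euler("z",yaw)*Ro.from_euler("y",pitch)*Ro.from_euler("x",np.pi)
    d=R.inv().apply(np.array(p)-o["tcp_pos"])/.15;r=(R.inv()*G).as_rotvec()/2
    print("t",round(o["clock"],2),"off",np.round(d,3).tolist(),"rot",np.round(r,3).tolist(),"w",round(o["grip_width"],4),"F",np.round(o["contact_force"],1))
def blk(x,y):
    B=F["B"];c,s=np.cos(B[2]),np.sin(B[2]);return np.array([B[0]+c*x-s*y,B[1]+s*x+c*y])
E
python3 -c "
from h import *
goal([.4527,-.3599,.12],-.2005);print(blk(-.203,-.002))"
```

```text
t 0.1 off [1.997, -1.197, 0.738] rot [-0.001, 0.0, 0.278] w 0.0856 F [ 0.8 -0.2  0.6]
[0.42128724 0.02038369]
```

Request:
drive_tool(rows=[{"offset": [1, -0.6, 0.3], "rotation": [0, 0, 0.278], "claw": 1}, {"offset": [1, -0.6, 0.3], "rotation": [0, 0, 0.278], "claw": 1}, {"offset": [1, -0.6, 0.3], "rotation": [0, 0, 0.278], "claw": 1}, {"offset": [1, -0.6, 0.3], "rotation": [0, 0, 0.278], "claw": 1}, {"offset": [1, -0.6, 0.3], "rotation": [0, 0, 0.278], "claw": 1}, {"offset": [1, -0.6, 0.3], "rotation": [0, 0, 0.278], "claw": 1}])

```text
clock: 0.6
tcp_pos: [0.3478, -0.4911, 0.1846]
orientation: [-3.122, 0.306, 0.001]
contact_force: [-0.6, 0.8, -0.5]
grip_width: 0.0852
gripper_force: 0.0
```

```bash
python3 -c "
from h import *
goal([.4527,-.3599,.09],-.2005)"
```

```text
t 0.6 off [0.517, -0.991, 0.635] rot [-0.002, 0.001, 0.002] w 0.0852 F [-0.6  0.8 -0.5]
```

Request:
drive_tool(rows=[{"offset": [0.517, -0.991, 0.635], "rotation": [0, 0, 0.002], "claw": 1}, {"offset": [0.517, -0.991, 0.635], "rotation": [0, 0, 0.002], "claw": 1}, {"offset": [0.517, -0.991, 0.635], "rotation": [0, 0, 0.002], "claw": 1}, {"offset": [0.517, -0.991, 0.635], "rotation": [0, 0, 0.002], "claw": 1}, {"offset": [0.517, -0.991, 0.635], "rotation": [0, 0, 0.002], "claw": 1}, {"offset": [0.517, -0.991, 0.635], "rotation": [0, 0, 0.002], "claw": 1}, {"offset": [0.517, -0.991, 0.635], "rotation": [0, 0, 0.002], "claw": 1}])

```text
clock: 1.18
tcp_pos: [0.4497, -0.3655, 0.0901]
orientation: [-3.125, 0.317, 0.003]
contact_force: [-0.9, -0.8, -0.7]
grip_width: 0.0857
gripper_force: 0.0
```

```bash
python3 - <<'E'
from h import *
from bench import grab_frame
goal([.4527,-.3599,.0185],-.2005)
f=grab_frame("scene");cv2.imwrite("pics/s1.png",cv2.resize(f["frame"][70:190,160:320,::-1],None,fx=5,fy=5))
E
```

```text
t 1.18 off [0.013, -0.04, 0.478] rot [-0.0, 0.001, -0.001] w 0.0857 F [-0.9 -0.8 -0.7]
```

View pics/s1.png

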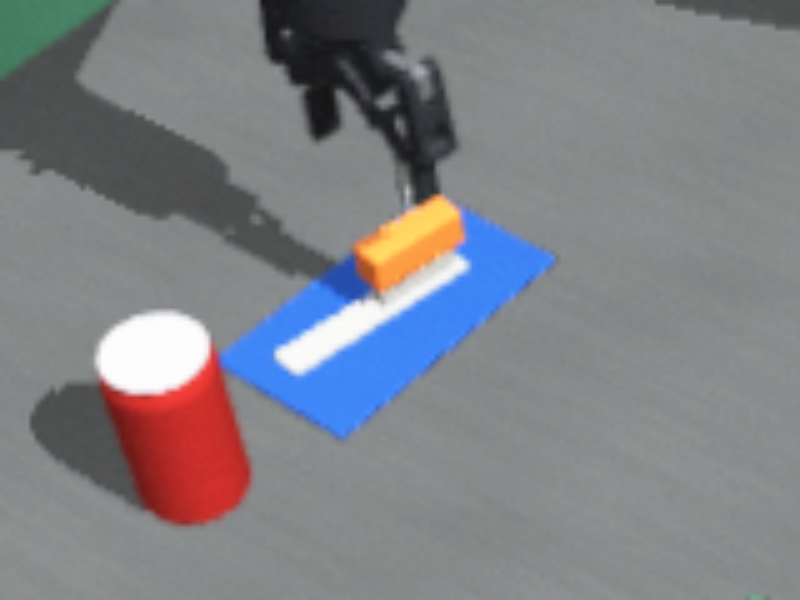

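The crop shows the open fingers straddling the handle at (410,240), across its width. The remaining 6 mm offset looks like motion lag, so I'll go straight down and close.

Request:
drive_tool(rows=[{"offset": [0, 0, 0.24], "rotation": [0, 0, 0], "claw": 1}, {"offset": [0, 0, 0.476], "rotation": [0, 0, 0], "claw": 1}, {"offset": [0, 0, 0.476], "rotation": [0, 0, 0], "claw": 1}, {"offset": [0, 0, 0.476], "rotation": [0, 0, 0], "claw": 1}], force=110)

```text
clock: 1.57
tcp_pos: [0.4473, -0.3676, 0.0191]
orientation: [-3.124, 0.326, 0.005]
contact_force: [0.1, -0.7, 1.3]
grip_width: 0.0855
gripper_force: 0.0
```

```bash
python3 -c "
from h import *
goal([.4527,-.3599,.0185],-.2005)"
```

```text
t 1.57 off [0.024, -0.057, 0.004] rot [-0.0, 0.002, -0.004] w 0.0855 F [ 0.1 -0.7  1.3]
```

Request:
drive_tool(rows=[{"offset": [0.024, -0.057, 0.004], "rotation": [0, 0, -0.004], "claw": 1}, {"offset": [0.024, -0.057, 0.004], "rotation": [0, 0, -0.004], "claw": 1}, {"offset": [0.024, -0.057, 0.004], "rotation": [0, 0, -0.004], "claw": 1}])

```text
clock: 1.82
tcp_pos: [0.4567, -0.359, 0.0212]
orientation: [3.125, -0.307, 0.005]
contact_force: [0.3, 0.2, 0.1]
grip_width: 0.0856
gripper_force: 0.0
```

```bash
python3 -c "
from h import *
goal([.4527,-.3599,.0185],-.2005)"
```

```text
t 1.82 off [-0.025, 0.011, 0.018] rot [0.0, -0.002, 0.002] w 0.0856 F [0.3 0.2 0.1]
```

Request:
drive_tool(rows=[{"offset": [0, 0, 0], "rotation": [0, 0, 0], "claw": 1}, {"offset": [0, 0, 0], "rotation": [0, 0, 0], "claw": 1}])

```text
clock: 1.98
tcp_pos: [0.4554, -0.3591, 0.0202]
orientation: [3.125, -0.309, 0.003]
contact_force: [-0.3, -0.6, -0.2]
grip_width: 0.0854
gripper_force: 0.0
```

Request:
drive_tool(rows=[{"offset": [0, 0, 0], "rotation": [0, 0, 0], "claw": 1}])

```text
clock: 2.07
tcp_pos: [0.4551, -0.359, 0.0197]
orientation: [3.126, -0.309, 0.001]
contact_force: [0.6, 0.1, 1.0]
grip_width: 0.0854
gripper_force: 0.0
```

Request:
drive_tool(rows=[{"offset": [-0.016, 0, 0.006], "rotation": [0, 0, 0.001], "claw": 1}, {"offset": [-0.016, 0, 0.006], "rotation": [0, 0, 0.001], "claw": 1}, {"offset": [-0.016, 0, 0.006], "rotation": [0, 0, 0.001], "claw": 0}, {"offset": [-0.016, 0, 0.006], "rotation": [0, 0, 0.001], "claw": 0}, {"offset": [-0.016, 0, 0.006], "rotation": [0, 0, 0.001], "claw": 0}, {"offset": [-0.016, 0, 0.006], "rotation": [0, 0, 0.001], "claw": 0}, {"offset": [-0.016, 0, 0.006], "rotation": [0, 0, 0.001], "claw": 0}, {"offset": [-0.016, 0, 0.006], "rotation": [0, 0, 0.001], "claw": 0}, {"offset": [-0.016, 0, 0.006], "rotation": [0, 0, 0.001], "claw": 0}, {"offset": [-0.016, 0, 0.006], "rotation": [0, 0, 0.001], "claw": 0}, {"offset": [-0.016, 0, 0.006], "rotation": [0, 0, 0.001], "claw": 0}, {"offset": [-0.016, 0, 0.006], "rotation": [0, 0, 0.001], "claw": 0}, {"offset": [-0.016, 0, 0.006], "rotation": [0, 0, 0.001], "claw": 0}, {"offset": [-0.016, 0, 0.006], "rotation": [0, 0, 0.001], "claw": 0}], force=110)

```text
clock: 3.23
tcp_pos: [0.4527, -0.3585, 0.0185]
orientation: [3.126, -0.313, 0.001]
contact_force: [-0.7, 0.0, 5.1]
grip_width: 0.0227
gripper_force: 108.1
```

```bash
python3 -c "
from h import *
goal([.4527,-.3599,.0985],-.2005)"
```

```text
t 3.23 off [0.002, 0.009, -0.534] rot [0.0, -0.0, 0.001] w 0.0227 F [-0.7  0.   5.1]
```

Request:
drive_tool(rows=[{"offset": [0, 0, -0.2], "rotation": [0, 0, 0], "claw": 0}, {"offset": [0, 0, -0.4], "rotation": [0, 0, 0], "claw": 0}, {"offset": [0, 0.3, -0.45], "rotation": [0, 0, 0], "claw": 0}, {"offset": [0, -0.2, -0.5], "rotation": [0, 0, 0], "claw": 0}, {"offset": [0, -0.4, -0.5], "rotation": [0, 0, 0], "claw": 0}, {"offset": [0, -0.6, -0.5], "rotation": [0, 0, 0], "claw": 0}, {"offset": [0, -0.8, -0.5], "rotation": [0, 0, 0], "claw": 0}, {"offset": [0, -1, -0.5], "rotation": [0, 0, 0], "claw": 0}, {"offset": [0, -1, -0.5], "rotation": [0, 0, 0], "claw": 0}, {"offset": [0, -1, -0.5], "rotation": [0, 0, 0], "claw": 0}, {"offset": [0, -1, -0.5], "rotation": [0, 0, 0], "claw": 0}])

```text
clock: 4.15
tcp_pos: [0.4816, -0.2115, 0.0927]
orientation: [3.126, -0.312, -0.002]
contact_force: [-0.0, -0.1, -1.3]
grip_width: 0.0223
gripper_force: 108.8
```

```bash
python3 -c "
from h import *
goal([.421,.0204,.075],.3074)"
```

```text
t 4.15 off [-0.702, -1.436, 0.118] rot [0.0, 0.001, -0.253] w 0.0223 F [-0.  -0.1 -1.3]
```

Request:
drive_tool(rows=[{"offset": [-0.09, -0.18, 0], "rotation": [0, 0, -0.05], "claw": 0}, {"offset": [-0.18, -0.36, 0], "rotation": [0, 0, -0.1], "claw": 0}, {"offset": [-0.27, -0.54, 0], "rotation": [0, 0, -0.15], "claw": 0}, {"offset": [-0.35, -0.72, 0], "rotation": [0, 0, -0.2], "claw": 0}, {"offset": [-0.42, -0.86, 0], "rotation": [0, 0, -0.253], "claw": 0}, {"offset": [-0.49, -1, 0], "rotation": [0, 0, -0.253], "claw": 0}, {"offset": [-0.49, -1, 0], "rotation": [0, 0, -0.253], "claw": 0}, {"offset": [-0.49, -1, 0], "rotation": [0, 0, -0.253], "claw": 0}, {"offset": [-0.49, -1, 0], "rotation": [0, 0, -0.253], "claw": 0}])

```text
clock: 4.9
tcp_pos: [0.44, -0.0514, 0.0931]
orientation: [3.105, 0.476, -0.0]
contact_force: [0.6, -0.1, -2.1]
grip_width: 0.0225
gripper_force: 108.6
```

```bash
python3 -c "
from h import *
goal([.421,.0204,.06],.3074)"
```

```text
t 4.9 off [0.022, -0.495, 0.22] rot [0.0, 0.0, -0.002] w 0.0225 F [ 0.6 -0.1 -2.1]
```

Request:
drive_tool(rows=[{"offset": [0.01, -0.2, 0.1], "rotation": [0, 0, 0], "claw": 0}, {"offset": [0.022, -0.4, 0.2], "rotation": [0, 0, -0.002], "claw": 0}, {"offset": [0.022, -0.495, 0.22], "rotation": [0, 0, -0.002], "claw": 0}, {"offset": [0.022, -0.495, 0.22], "rotation": [0, 0, -0.002], "claw": 0}, {"offset": [0.022, -0.495, 0.22], "rotation": [0, 0, -0.002], "claw": 0}, {"offset": [0.022, -0.495, 0.22], "rotation": [0, 0, -0.002], "claw": 0}, {"offset": [0.022, -0.495, 0.22], "rotation": [0, 0, -0.002], "claw": 0}])

```text
clock: 5.48
tcp_pos: [0.4214, 0.0205, 0.0605]
orientation: [3.104, 0.481, 0.001]
contact_force: [-0.0, -0.7, -1.7]
grip_width: 0.0226
gripper_force: 108.6
```

```bash
python3 - <<'E'
from h import *
from bench import grab_frame
goal([.421,.0204,.018],.3074)
f=grab_frame("top");g=grab_frame("scene")
a=cv2.resize(f["frame"][170:290,230:350,::-1],None,fx=5,fy=5,interpolation=cv2.INTER_CUBIC)
b=cv2.resize(g["frame"][125:245,285:325+20,::-1],None,fx=3,fy=5)
c=np.hstack([a,b]);cv2.imwrite("pics/c4.png",c);np.savez("pics/top1.npz",**f)
E
```

```text
t 5.48 off [-0.003, -0.0, 0.283] rot [0.0, -0.0, 0.0] w 0.0226 F [-0.  -0.7 -1.7]
```

View pics/c4.png

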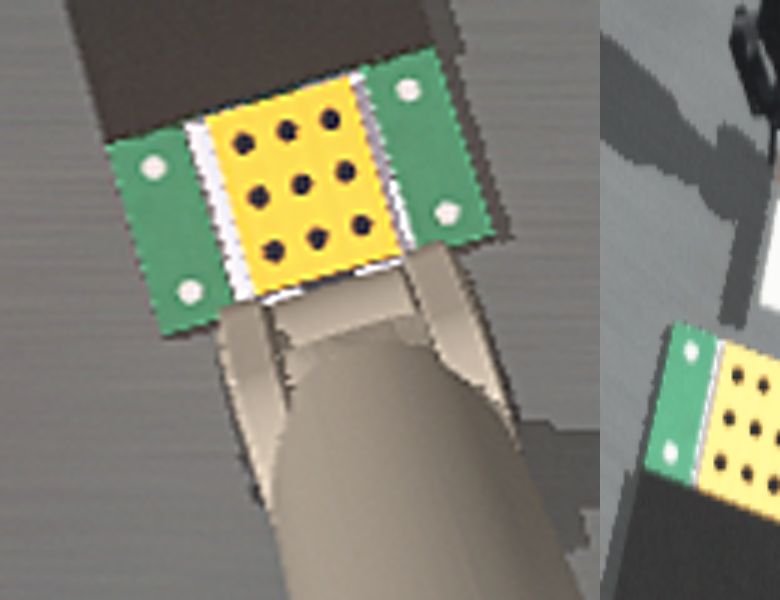

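The arm hides the blade in the top view, and the scene crop missed it. I'll take a wider scene crop.

```bash
python3 - <<'E'
from h import *
from bench import grab_frame
g=grab_frame("scene");np.savez("pics/scene1.npz",**g)
im=cv2.resize(g["frame"][140:225,290:390,::-1],None,fx=7,fy=7,interpolation=cv2.INTER_CUBIC)
# predicted tip lower edge corners and predicted slot
o=get_obs();z=o["tcp_pos"][2]-.0155
t=o["tcp_pos"][:2]+.09*np.array([np.cos(.3074),np.sin(.3074)])
n=np.array([-np.sin(.3074),np.cos(.3074)])
for k in(-.012,.012):
    p=(proj(g,[*(t+k*n),z+.0025])[0]);print(p);q=(p+.5-[290,140])*7-.5;cv2.circle(im,tuple(int(v) for v in q),3,(255,0,255),1)
cv2.imwrite("pics/c5.png",im)
E
```

```text
[338.04527825 184.59882238]
[346.74978507 186.50037525]
```

View pics/c5.png

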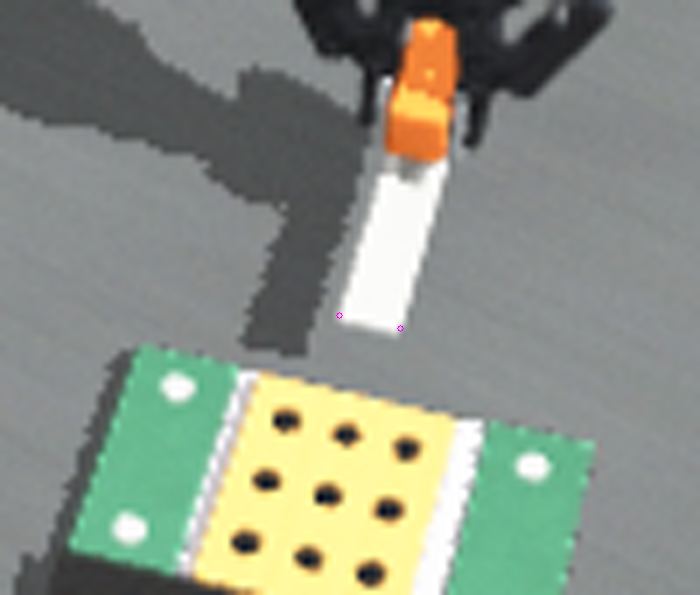

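The blade tip corners are at crop (339,321) and (402,333), within about 1 px of the prediction. I'll lower it to about 1.5 mm above the bench.

Request:
drive_tool(rows=[{"offset": [-0.01, 0, 0.1], "rotation": [0, 0, 0], "claw": 0}, {"offset": [-0.02, 0, 0.2], "rotation": [0, 0, 0], "claw": 0}, {"offset": [-0.02, 0, 0.25], "rotation": [0, 0, 0], "claw": 0}, {"offset": [-0.02, 0, 0.27], "rotation": [0, 0, 0], "claw": 0}, {"offset": [-0.02, 0, 0.285], "rotation": [0, 0, 0], "claw": 0}, {"offset": [-0.02, 0, 0.285], "rotation": [0, 0, 0], "claw": 0}, {"offset": [-0.02, 0, 0.285], "rotation": [0, 0, 0], "claw": 0}, {"offset": [-0.02, 0, 0.285], "rotation": [0, 0, 0], "claw": 0}])

```text
clock: 6.3
tcp_pos: [0.4182, 0.0213, 0.0179]
orientation: [3.104, 0.486, 0.002]
contact_force: [0.3, -0.5, -2.8]
grip_width: 0.0222
gripper_force: 108.6
```

```bash
python3 -c "
from h import *
goal([*blk(-.193,-.002),.0165],.3074)"
```

```text
t 6.3 off [0.084, 0.012, 0.009] rot [0.0, -0.0, 0.002] w 0.0222 F [ 0.3 -0.5 -2.8]
```

Request:
drive_tool(rows=[{"offset": [0, 0.012, 0.009], "rotation": [0, 0, 0.002], "claw": 0}, {"offset": [0, 0.012, 0.009], "rotation": [0, 0, 0.002], "claw": 0}, {"offset": [0.014, 0.012, 0.009], "rotation": [0, 0, 0.002], "claw": 0}, {"offset": [0.028, 0.012, 0.009], "rotation": [0, 0, 0.002], "claw": 0}, {"offset": [0.042, 0.012, 0.009], "rotation": [0, 0, 0.002], "claw": 0}, {"offset": [0.056, 0.012, 0.009], "rotation": [0, 0, 0.002], "claw": 0}, {"offset": [0.065, 0.012, 0.009], "rotation": [0, 0, 0.002], "claw": 0}, {"offset": [0.065, 0.012, 0.009], "rotation": [0, 0, 0.002], "claw": 0}])

```text
clock: 6.97
tcp_pos: [0.428, 0.0228, 0.0161]
orientation: [-3.105, -0.48, -0.001]
contact_force: [-0.8, 0.6, -1.2]
grip_width: 0.0225
gripper_force: 108.6
```

Request:
drive_tool(rows=[{"offset": [0.01, 0, 0], "rotation": [0, 0, 0], "claw": 0}, {"offset": [0.02, 0, 0], "rotation": [0, 0, 0], "claw": 0}, {"offset": [0.02, 0, 0], "rotation": [0, 0, 0], "claw": 0}, {"offset": [0.02, 0, 0], "rotation": [0, 0, 0], "claw": 0}])

```text
clock: 7.3
tcp_pos: [0.4305, 0.0235, 0.0161]
orientation: [3.105, 0.48, 0.0]
contact_force: [-0.1, -0.3, -1.6]
grip_width: 0.0225
gripper_force: 108.6
```

```bash
python3 -c "
from h import *
goal([*blk(-.188,-.002),.0165],.3074)"
```

```text
t 7.3 off [0.035, 0.001, -0.003] rot [0.0, -0.0, -0.0] w 0.0225 F [-0.1 -0.3 -1.6]
```

Request:
drive_tool(rows=[{"offset": [0.01, 0, 0], "rotation": [0, 0, 0], "claw": 0}, {"offset": [0.02, 0, 0], "rotation": [0, 0, 0], "claw": 0}, {"offset": [0.03, 0, 0], "rotation": [0, 0, 0], "claw": 0}, {"offset": [0.04, 0, 0], "rotation": [0, 0, 0], "claw": 0}, {"offset": [0.05, 0, 0], "rotation": [0, 0, 0], "claw": 0}, {"offset": [0.05, 0, 0], "rotation": [0, 0, 0], "claw": 0}, {"offset": [0.05, 0, 0], "rotation": [0, 0, 0], "claw": 0}])

```text
clock: 7.88
tcp_pos: [0.4377, 0.0257, 0.0161]
orientation: [-3.105, -0.48, -0.0]
contact_force: [-0.2, -0.1, -2.1]
grip_width: 0.0226
gripper_force: 108.6
```

Request:
drive_tool(rows=[{"offset": [0.02, 0, 0], "rotation": [0, 0, 0], "claw": 0}, {"offset": [0.04, 0, 0], "rotation": [0, 0, 0], "claw": 0}, {"offset": [0.06, 0, 0], "rotation": [0, 0, 0], "claw": 0}, {"offset": [0.06, 0, 0], "rotation": [0, 0, 0], "claw": 0}, {"offset": [0.06, 0, 0], "rotation": [0, 0, 0], "claw": 0}])

```text
clock: 8.3
tcp_pos: [0.4465, 0.0286, 0.0161]
orientation: [-3.105, -0.48, -0.001]
contact_force: [0.3, 0.7, -1.1]
grip_width: 0.0225
gripper_force: 108.6
```

```bash
python3 -c "
from h import *
goal([*blk(-.158,-.002),.0165],.3074)"
```

```text
t 8.3 off [0.124, 0.001, -0.003] rot [-0.0, -0.0, -0.0] w 0.0225 F [ 0.3  0.7 -1.1]
```

The blade is in the slot with no resistance. I'll continue to about 38 mm under the plate.

Request:
drive_tool(rows=[{"offset": [0.02, 0, 0], "rotation": [0, 0, 0], "claw": 0}, {"offset": [0.04, 0, 0], "rotation": [0, 0, 0], "claw": 0}, {"offset": [0.06, 0, 0], "rotation": [0, 0, 0], "claw": 0}, {"offset": [0.08, 0, 0], "rotation": [0, 0, 0], "claw": 0}, {"offset": [0.1, 0, 0], "rotation": [0, 0, 0], "claw": 0}, {"offset": [0.12, 0, 0], "rotation": [0, 0, 0], "claw": 0}, {"offset": [0.14, 0, 0], "rotation": [0, 0, 0], "claw": 0}, {"offset": [0.14, 0, 0], "rotation": [0, 0, 0], "claw": 0}, {"offset": [0.14, 0, 0], "rotation": [0, 0, 0], "claw": 0}, {"offset": [0.14, 0, 0], "rotation": [0, 0, 0], "claw": 0}])

```text
clock: 9.13
tcp_pos: [0.4659, 0.0347, 0.016]
orientation: [3.105, 0.48, -0.001]
contact_force: [0.4, -0.3, -1.9]
grip_width: 0.0222
gripper_force: 108.6
```

```bash
python3 - <<'E'
from h import *
from bench import get_obs
goal([*blk(-.155,-.002),.0165],.3074)
d=64.5
# tip-top path relative: P=( -8 sin -d cos, 8+d sin); start tip top z ~3
p0=np.array([-d-2.9,8-5])  # present tip top (x,z): ~0.6+2.5
for a in list(range(0,96,5)):
    t=np.radians(a)
    P=np.array([-8*np.sin(t)-d*np.cos(t),8+d*np.sin(t)]);
    print(a,np.round((P-[-d,3.1])/150,3).tolist())
E
```

```text
t 9.13 off [0.008, 0.001, -0.003] rot [0.0, 0.0, -0.0] w 0.0222 F [ 0.4 -0.3 -1.9]
0 [0.0, 0.033]
5 [-0.003, 0.07]
10 [-0.003, 0.107]
15 [0.001, 0.144]
20 [0.008, 0.18]
25 [0.018, 0.214]
30 [0.031, 0.248]
35 [0.047, 0.279]
40 [0.066, 0.309]
45 [0.088, 0.337]
50 [0.113, 0.362]
55 [0.14, 0.385]
60 [0.169, 0.405]
65 [0.2, 0.422]
70 [0.233, 0.437]
75 [0.267, 0.448]
80 [0.303, 0.456]
85 [0.339, 0.461]
90 [0.377, 0.463]
95 [0.414, 0.461]
```

Request:
drive_tool(rows=[{"offset": [0, 0, -0.015], "rotation": [0, 0, 0], "claw": 0}, {"offset": [0, 0, -0.033], "rotation": [0, 0, 0], "claw": 0}, {"offset": [0, 0, -0.045], "rotation": [0, 0, 0], "claw": 0}, {"offset": [0, 0, -0.06], "rotation": [0, 0, 0], "claw": 0}, {"offset": [0, 0, -0.075], "rotation": [0, 0, 0], "claw": 0}, {"offset": [0, 0, -0.09], "rotation": [0, 0, 0], "claw": 0}, {"offset": [0, 0, -0.107], "rotation": [0, 0, 0], "claw": 0}, {"offset": [0, 0, -0.107], "rotation": [0, 0, 0], "claw": 0}, {"offset": [0, 0, -0.107], "rotation": [0, 0, 0], "claw": 0}])

```text
clock: 9.88
tcp_pos: [0.466, 0.0347, 0.0322]
orientation: [3.105, 0.48, -0.0]
contact_force: [0.6, -0.3, -6.0]
grip_width: 0.0226
gripper_force: 108.2
```

```bash
python3 - <<'E'
from h import *
from bench import grab_frame
goal([*blk(-.155,-.002),.0325],.3074)
g=grab_frame("scene")
cv2.imwrite("pics/c6.png",cv2.resize(g["frame"][140:240,280:400,::-1],None,fx=6,fy=6,interpolation=cv2.INTER_CUBIC))
E
```

```text
t 9.88 off [0.007, 0.001, -0.002] rot [0.0, 0.0, -0.0] w 0.0226 F [ 0.6 -0.3 -6. ]
```

View pics/c6.png

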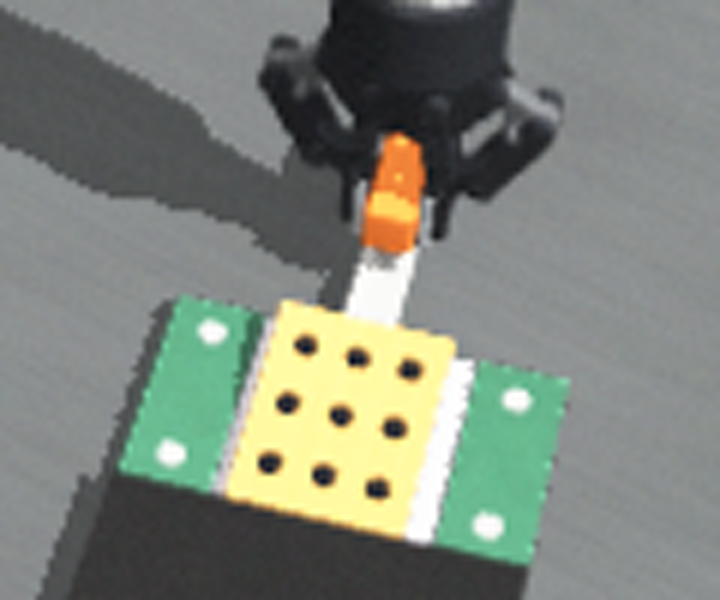

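The plate's near edge is up on the blade, about 10°, and the plate is square, with the fingers well clear. Next I follow the arc to about 60°.

Request:
drive_tool(rows=[{"offset": [0.01, 0, -0.037], "rotation": [0, 0, 0], "claw": 0}, {"offset": [0.021, 0, -0.073], "rotation": [0, 0, 0], "claw": 0}, {"offset": [0.034, 0, -0.107], "rotation": [0, 0, 0], "claw": 0}, {"offset": [0.054, 0, -0.141], "rotation": [0, 0, 0], "claw": 0}, {"offset": [0.07, 0, -0.172], "rotation": [0, 0, 0], "claw": 0}, {"offset": [0.089, 0, -0.202], "rotation": [0, 0, 0], "claw": 0}, {"offset": [0.111, 0, -0.23], "rotation": [0, 0, 0], "claw": 0}, {"offset": [0.136, 0, -0.255], "rotation": [0, 0, 0], "claw": 0}, {"offset": [0.163, 0, -0.278], "rotation": [0, 0, 0], "claw": 0}, {"offset": [0.192, 0, -0.298], "rotation": [0, 0, 0], "claw": 0}, {"offset": [0.192, 0, -0.298], "rotation": [0, 0, 0], "claw": 0}, {"offset": [0.192, 0, -0.298], "rotation": [0, 0, 0], "claw": 0}, {"offset": [0.192, 0, -0.298], "rotation": [0, 0, 0], "claw": 0}])

```text
clock: 11.02
tcp_pos: [0.4936, 0.0436, 0.0768]
orientation: [-3.105, -0.48, -0.0]
contact_force: [-2.1, -0.3, -1.5]
grip_width: 0.0228
gripper_force: 108.4
```

```bash
python3 - <<'E'
from h import *
from bench import grab_frame
goal([*blk(-.155,-.002),.0325],.3074)
g=grab_frame("scene")
cv2.imwrite("pics/c7.png",cv2.resize(g["frame"][120:240,280:400,::-1],None,fx=5,fy=5,interpolation=cv2.INTER_CUBIC))
E
```

```text
t 11.02 off [-0.186, 0.001, 0.295] rot [-0.0, -0.0, -0.0] w 0.0228 F [-2.1 -0.3 -1.5]
```

View pics/c7.png

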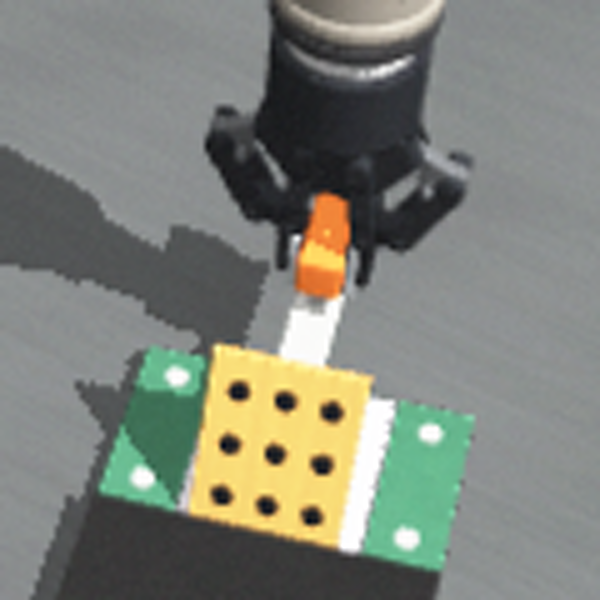

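The plate is at about 60° and resting on the tip. I'll push it slowly past upright.

Request:
drive_tool(rows=[{"offset": [0.031, 0, -0.017], "rotation": [0, 0, 0], "claw": 0}, {"offset": [0.064, 0, -0.032], "rotation": [0, 0, 0], "claw": 0}, {"offset": [0.098, 0, -0.043], "rotation": [0, 0, 0], "claw": 0}, {"offset": [0.134, 0, -0.051], "rotation": [0, 0, 0], "claw": 0}, {"offset": [0.155, 0, -0.055], "rotation": [0, 0, 0], "claw": 0}, {"offset": [0.18, 0, -0.057], "rotation": [0, 0, 0], "claw": 0}, {"offset": [0.2, 0, -0.058], "rotation": [0, 0, 0], "claw": 0}, {"offset": [0.22, 0, -0.058], "rotation": [0, 0, 0], "claw": 0}, {"offset": [0.24, 0, -0.057], "rotation": [0, 0, 0], "claw": 0}, {"offset": [0.26, 0, -0.056], "rotation": [0, 0, 0], "claw": 0}, {"offset": [0.28, 0, -0.055], "rotation": [0, 0, 0], "claw": 0}, {"offset": [0.3, 0, -0.055], "rotation": [0, 0, 0], "claw": 0}, {"offset": [0.32, 0, -0.055], "rotation": [0, 0, 0], "claw": 0}, {"offset": [0.34, 0, -0.055], "rotation": [0, 0, 0], "claw": 0}, {"offset": [0.34, 0, -0.055], "rotation": [0, 0, 0], "claw": 0}, {"offset": [0.34, 0, -0.055], "rotation": [0, 0, 0], "claw": 0}, {"offset": [0.34, 0, -0.055], "rotation": [0, 0, 0], "claw": 0}])

```text
clock: 12.48
tcp_pos: [0.542, 0.0588, 0.085]
orientation: [3.105, 0.48, -0.0]
contact_force: [-0.2, 0.2, -2.1]
grip_width: 0.0226
gripper_force: 108.5
```

```bash
python3 - <<'E'
from h import *
from bench import grab_frame
goal([*blk(-.155,-.002),.0325],.3074)
g=grab_frame("scene")
cv2.imwrite("pics/c8.png",cv2.resize(g["frame"][130:290,270:400,::-1],None,fx=3.7,fy=3.7,interpolation=cv2.INTER_CUBIC))
np.savez("pics/scene8.npz",**g)
E
```

```text
t 12.48 off [-0.525, 0.001, 0.35] rot [0.0, 0.0, -0.0] w 0.0226 F [-0.2  0.2 -2.1]
```

View pics/c8.png

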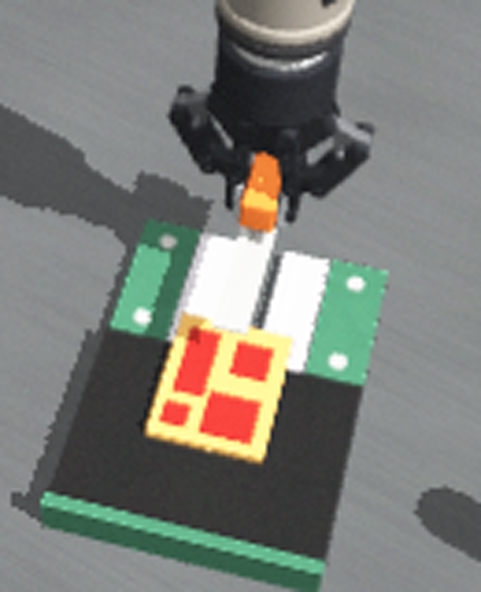

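The plate lies on the deck, red marks up, its centre near crop (215,390). I've now viewed 11 pictures, one over the limit of 10, so I'll check by numbers only from here. Next I back off with the lifter.

Request:
drive_tool(rows=[{"offset": [-0.1, 0, -0.05], "rotation": [0, 0, 0], "claw": 0}, {"offset": [-0.25, 0.1, -0.1], "rotation": [0, 0, 0], "claw": 0}, {"offset": [-0.4, 0.3, -0.1], "rotation": [0, 0, 0], "claw": 0}, {"offset": [-0.5, 0.5, -0.1], "rotation": [0, 0, 0.06], "claw": 0}, {"offset": [-0.5, 0.75, -0.1], "rotation": [0, 0, 0.12], "claw": 0}, {"offset": [-0.5, 1, -0.1], "rotation": [0, 0, 0.18], "claw": 0}, {"offset": [-0.5, 1, -0.1], "rotation": [0, 0, 0.254], "claw": 0}, {"offset": [-0.5, 1, -0.1], "rotation": [0, 0, 0.254], "claw": 0}, {"offset": [-0.5, 1, -0.1], "rotation": [0, 0, 0.254], "claw": 0}])

```text
clock: 13.28
tcp_pos: [0.5157, -0.1066, 0.0999]
orientation: [-3.126, 0.314, 0.001]
contact_force: [-0.4, 0.5, -2.5]
grip_width: 0.0226
gripper_force: 108.6
```

```bash
python3 - <<'E'
from h import *
from bench import grab_frame
goal([.4527,-.3599,.09],-.2005)
B=F["B"];c,s=np.cos(B[2]),np.sin(B[2])
for n in("scene","top"):
    f=grab_frame(n);im=f["frame"].astype(int)
    w=proj(f,[*blk(.04,0),.028])[0].astype(int)
    m=np.zeros((400,640),bool);m[w[1]-40:w[1]+40,w[0]-40:w[0]+40]=1
    m&=(im[:,:,0]>140)&(im[:,:,2]<0.75*im[:,:,0])
    v,u=np.nonzero(m);X=np.array([dep(f,(a,b)) for a,b in zip(u,v)])
    k=(X[:,2]>.015)&(X[:,2]<.06);X=X[k];A=np.c_[X[:,:2],np.ones(len(X))];co=np.linalg.lstsq(A,X[:,2],rcond=None)[0]
    d=X[:,:2]-B[:2];b=np.c_[c*d[:,0]+s*d[:,1],-s*d[:,0]+c*d[:,1]]
    print(n,len(X),"z",np.percentile(X[:,2],[5,50,95]).round(4),"slope",co[:2].round(3),"ext",np.percentile(b,[1,99],0).round(4).tolist(),b.mean(0).round(4))
E
```

```text
t 13.28 off [-0.076, 1.738, 0.066] rot [-0.0, 0.0, 0.0] w 0.0226 F [-0.4  0.5 -2.5]
scene 1116 z [0.0241 0.0273 0.0297] slope [-0.009  0.003] ext [[-0.0186, -0.0414], [0.0794, 0.0384]] [ 0.0334 -0.0011]
top 1124 z [0.0231 0.0276 0.0318] slope [-0.004  0.007] ext [[-0.0211, -0.0439], [0.0775, 0.0362]] [ 0.0279 -0.0037]
```

The plate is flat at z of about 28 mm, its centre about 30 mm beyond the step. Now I'll return the lifter.

Request:
drive_tool(rows=[{"offset": [0, 0.2, 0], "rotation": [0, 0, 0], "claw": 0}, {"offset": [-0.02, 0.4, 0], "rotation": [0, 0, 0], "claw": 0}, {"offset": [-0.04, 0.6, 0], "rotation": [0, 0, 0], "claw": 0}, {"offset": [-0.05, 0.8, 0], "rotation": [0, 0, 0], "claw": 0}, {"offset": [-0.05, 1, 0], "rotation": [0, 0, 0], "claw": 0}, {"offset": [-0.05, 1, 0], "rotation": [0, 0, 0], "claw": 0}, {"offset": [-0.05, 1, 0], "rotation": [0, 0, 0], "claw": 0}, {"offset": [-0.05, 1, 0], "rotation": [0, 0, 0], "claw": 0}, {"offset": [-0.05, 1, 0], "rotation": [0, 0, 0], "claw": 0}])

```text
clock: 14.13
tcp_pos: [0.4793, -0.2501, 0.1]
orientation: [-3.125, 0.309, 0.0]
contact_force: [0.2, 0.8, -1.5]
grip_width: 0.0221
gripper_force: 108.7
```

```bash
python3 -c "
from h import *
goal([.4527,-.3599,.045],-.2005)"
```

```text
t 14.13 off [-0.03, 0.753, 0.366] rot [-0.001, 0.0, 0.002] w 0.0221 F [ 0.2  0.8 -1.5]
```

Request:
drive_tool(rows=[{"offset": [-0.01, 0.2, 0], "rotation": [0, 0, 0], "claw": 0}, {"offset": [-0.02, 0.4, 0], "rotation": [0, 0, 0], "claw": 0}, {"offset": [-0.03, 0.6, 0.1], "rotation": [0, 0, 0], "claw": 0}, {"offset": [-0.03, 0.753, 0.25], "rotation": [0, 0, 0.002], "claw": 0}, {"offset": [-0.03, 0.753, 0.366], "rotation": [0, 0, 0.002], "claw": 0}, {"offset": [-0.03, 0.753, 0.366], "rotation": [0, 0, 0.002], "claw": 0}, {"offset": [-0.03, 0.753, 0.366], "rotation": [0, 0, 0.002], "claw": 0}, {"offset": [-0.03, 0.753, 0.366], "rotation": [0, 0, 0.002], "claw": 0}, {"offset": [-0.03, 0.753, 0.366], "rotation": [0, 0, 0.002], "claw": 0}])

```text
clock: 14.88
tcp_pos: [0.4534, -0.3609, 0.0464]
orientation: [3.125, -0.317, 0.003]
contact_force: [-0.3, 1.2, -1.3]
grip_width: 0.0223
gripper_force: 108.6
```

```bash
python3 -c "
from h import *
goal([.4527,-.3599,.0185],-.2005)"
```

```text
t 14.88 off [-0.006, -0.005, 0.186] rot [-0.0, -0.001, -0.001] w 0.0223 F [-0.3  1.2 -1.3]
```

Request:
drive_tool(rows=[{"offset": [0, 0, 0.06], "rotation": [0, 0, 0], "claw": 0}, {"offset": [0, 0, 0.12], "rotation": [0, 0, 0], "claw": 0}, {"offset": [0, 0, 0.16], "rotation": [0, 0, 0], "claw": 0}, {"offset": [0, 0, 0.175], "rotation": [0, 0, 0], "claw": 0}, {"offset": [0, 0, 0.183], "rotation": [0, 0, 0], "claw": 0}, {"offset": [0, 0, 0.183], "rotation": [0, 0, 0], "claw": 0}, {"offset": [0, 0, 0.183], "rotation": [0, 0, 0], "claw": 0}, {"offset": [0, 0, 0.183], "rotation": [0, 0, 0], "claw": 0}])

```text
clock: 15.55
tcp_pos: [0.4512, -0.3613, 0.0184]
orientation: [-3.124, 0.322, 0.002]
contact_force: [-4.5, 4.8, 12.9]
grip_width: 0.0225
gripper_force: 111.0
```

Contact with the mat is felt at about 13 N. I'll open the gripper and rise.

Request:
drive_tool(rows=[{"offset": [0, 0, -0.004], "rotation": [0, 0, 0], "claw": 0.3}, {"offset": [0, 0, -0.004], "rotation": [0, 0, 0], "claw": 0.6}, {"offset": [0, 0, -0.004], "rotation": [0, 0, 0], "claw": 1}, {"offset": [0, 0, -0.004], "rotation": [0, 0, 0], "claw": 1}, {"offset": [0, 0, -0.004], "rotation": [0, 0, 0], "claw": 1}, {"offset": [0, 0, -0.004], "rotation": [0, 0, 0], "claw": 1}, {"offset": [0, 0, -0.004], "rotation": [0, 0, 0], "claw": 1}, {"offset": [0, 0, -0.004], "rotation": [0, 0, 0], "claw": 1}, {"offset": [0, 0, -0.15], "rotation": [0, 0, 0], "claw": 1}, {"offset": [0, 0, -0.35], "rotation": [0, 0, 0], "claw": 1}, {"offset": [0, 0, -0.6], "rotation": [0, 0, 0], "claw": 1}, {"offset": [0, 0.2, -0.8], "rotation": [0, 0, 0], "claw": 1}, {"offset": [-0.2, 0.6, -1], "rotation": [0, 0, 0], "claw": 1}, {"offset": [-0.4, 1, -1], "rotation": [0, 0, 0], "claw": 1}, {"offset": [-0.4, 1, -1], "rotation": [0, 0, 0], "claw": 1}, {"offset": [-0.4, 1, -1], "rotation": [0, 0, 0], "claw": 1}, {"offset": [-0.4, 1, -1], "rotation": [0, 0, 0], "claw": 1}, {"offset": [-0.4, 1, -1], "rotation": [0, 0, 0], "claw": 1}])

```text
clock: 17.05
tcp_pos: [0.3616, -0.4971, 0.1676]
orientation: [-3.124, 0.326, 0.0]
contact_force: [-0.2, 0.4, -0.6]
grip_width: 0.0856
gripper_force: 0.0
```

```bash
python3 - <<'E'
from h import *
from bench import grab_frame
M=F["M"];c,s=np.cos(M[2]),np.sin(M[2])
for n in("scene","top"):
    f=grab_frame(n);im=f["frame"].astype(int);w=proj(f,[M[0],M[1],.02])[0].astype(int)
    box=np.zeros((400,640),bool);box[w[1]-38:w[1]+38,w[0]-38:w[0]+38]=1
    for nm,m in(("orange",(im[:,:,0]>200)&(im[:,:,2]<110)&(im[:,:,1]>90)),("white",im.min(2)>185)):
        v,u=np.nonzero(m&box);X=np.array([dep(f,(a,b)) for a,b in zip(u,v)]);X=X[(X[:,2]<.08)]
        d=X[:,:2]-M[:2];b=np.c_[c*d[:,0]+s*d[:,1],-s*d[:,0]+c*d[:,1]]
        print(n,nm,len(X),"z5/50/95",np.percentile(X[:,2],[5,50,95]).round(4),"ext in mat",np.percentile(b,[1,99],0).round(3).tolist())
E
```

```text
scene orange 204 z5/50/95 [0.0247 0.0456 0.0514] ext in mat [[-0.058, -0.057], [0.008, 0.017]]
scene white 219 z5/50/95 [0.0007 0.0049 0.0098] ext in mat [[-0.055, -0.065], [0.08, 0.015]]
top orange 272 z5/50/95 [0.0414 0.0496 0.0533] ext in mat [[-0.06, -0.016], [0.006, 0.014]]
top white 241 z5/50/95 [0.0012 0.0052 0.0093] ext in mat [[-0.059, -0.027], [0.076, 0.012]]
```

```bash
python3 -c "
from bench import hand_in
print(hand_in())"
```

```text
the job is handed in; nothing more can be done
None
```

The plate lies flat on the deck red side up, about 30 mm beyond the step, and the lifter is back flat on its mat; I handed the job in at about 17 s with no verdict returned, and I viewed 11 pictures against the limit of 10.

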